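# Set the strain viewer's analyser to its red rider

## Task

A glass vial stands on the lit base of the strain viewer, ready for a stress reading. First push the blue-tipped lever of the quarter-wave ring round to the right (anticlockwise seen from above) until it is against its end stop, then push the yellow-tipped analyser lever round the graduated ring until its centre line stands over the line of the red rider, and take the hand away. Only push the levers with the fingertips or the outside of the fingers: do not pinch them or lift the analyser out of the head, do not shift the red rider, and leave the vial and the other things on the bench where they are.

Things in the scene. Friction and masses are not known exactly. Their poses are not given: they have to be found in the camera images.
- viewer: strain viewer: white lit base 215 x 164 mm (lit glass 43.5 mm up), grey pillar behind, round head (radius 58 mm) over the glass. Origin: on the bench below the head's centre, on the axis of rings and rider. x points from the head to the pillar (operator's side is -x), y to the operator's left. Only the two finger tabs are higher than 202 mm; graduated ring 188 mm, black analyser ring 200 mm.
- analyser (a joint): angle of the analyser ring and its lever (rad), growing anticlockwise seen from above; the lever points to (-cos q, -sin q) in the viewer's frame. Range -1.35 to 0.6; it stays where it is left and needs about 1 N at its tab. Its flat bar (top at 197 mm) runs out over the graduated ring to the yellow-tipped tab.
- rider (a joint): angle of the red rider on the rim of the graduated ring (rad), same zero and sense as analyser; the analyser is set when both are equal. Its place changes from run to run; friction holds it (about 7 N). 16 mm wide across the radius, from 50 to 69 mm from the axis (its steel screw to 76 mm), top at 191 mm: the analyser bar passes over it. A white line on its top marks its centre.
- quarter_wave (a joint): angle of the quarter-wave ring under the head (rad), growing anticlockwise seen from above, from 0 to its end stop at 0.785; its lever points to (-cos(q + 0.873), -sin(q + 0.873)) in the viewer's frame. It stays where it is left and needs about 1 N at its blue-tipped tab.
- cell (a joint): how far the drop-in analyser cell (analyser ring and lever, 0.25 kg) has been lifted out of the head (m); 0 when seated
- analyser_pointer (a point): point on the centre line of the analyser lever's bar, on its top, 66 mm from the axis
- rider_line (a point): point on the white line of the red rider, on its top, 66 mm from the axis
- analyser_tab (a point): top centre of the analyser lever's upright yellow-tipped finger tab: 14 mm along the radius, 6 mm thick across it, centred 76 mm from the axis, from 192 to 236 mm above the bench
- quarter_wave_tab (a point): top centre of the quarter-wave lever's upright blue-tipped finger tab, outside the head: 14 mm along the radius, 6 mm thick across it, centred 76 mm from the axis, from 149 to 236 mm above the bench
- sample_vial: clear glass vial with a blue cap, 12 mm across, 33 mm high, loose on the lit glass under the head; origin at its foot. To be left alone
- wipes_box: white box of wipes, 114 x 120 x 106 mm, loose, to be left alone; origin under its centre. It stands before a tall black instrument tower, whose vertical edge nearest to the robot is near x = 0.60, y = 0.15: draw the arm in to swing past it
- film_box: white box of sealing film, 40 x 110 x 30 mm, loose, to be left alone; origin under its centre
- marker: marker pen with a blue cap, 13 x 138 x 15 mm, loose, to be left alone; origin under its centre
- timer: white bench timer, 68 x 68 x 20 mm, loose, to be left alone; origin under its centre
- wash_bottle: white wash bottle with a red spout, 64 x 108 x 200 mm, loose, to be left alone; origin under its centre
- bottle_a: glass bottle with a blue cap, 66 mm across, 140 mm high, loose, to be left alone; origin under its centre
- bottle_b: glass bottle with a blue cap, 56 mm across, 112 mm high, loose, to be left alone; origin under its centre

How it is judged:
By the outcome, as a careful person would: the job done as asked, in the order asked, and still so for the second after the job is handed in, with the robot touching nothing.
It also fails if it takes over 72 s, if anything falls off the work surface, if the arm or the gripper's body presses on something with over 40 N, if the wrist force passes 120 N, or if a joint passes its speed limit or range.

## Robot

A 7-joint arm with a two-finger parallel gripper is mounted at the origin on a cart in front of the work surface, level with it; the furniture and walls round the work are solid. World frame = base frame: x ahead of the robot, y to its left, z up, the work surface at z = 0. Lengths are in m, angles in degrees, forces in N, time in s.
With the tool pointing down it reaches from about 0.35 to 0.775 m from the base axis. Payload 3.1 kg.
Tool frame: the origin (TCP) lies on the centre line of the jaws, within the pads' length; the fingertips stand 17 mm ahead of it and the grasp point (between the pads) lies 2 mm behind it (robot.tip_reach is the distance from the TCP to the fingertips, in m); z points along the fingers, y is the line along which they close (so a half turn about z gives the same grasp; the last joint's range is limited). The gripper opens to 85 mm and grips with 20 to 120 N. Pads are 22 mm wide; open, the fingers measure 114 mm over their backs; the gripper's body (76 mm by 85 mm) begins 54 mm behind the grasp point. The pads swing forward as they close: fully open they stand 13 mm farther back than shut.
Start: joints at [-72.233, 17.813, 0.802, 86.603, -0.252, 75.585, -1.558], TCP at [0.189, 0.516, 0.248] pointing down, gripper open.
Joint ranges: [-154.91, 154.91], [-16.99, 109.72], [-72.82, 74.43], [7.12, 147.25], [-82.49, 262.49], [11.32, 116.49], [-174.64, 174.64]. Speed limits (degrees/s): [159.86, 159.86, 180, 180, 180, 180, 180].

## Interface

Orientations are given as [roll, pitch, yaw] about the fixed x, y, z axes, in that order (R = Rz(yaw) Ry(pitch) Rx(roll)).
In Python, from station import robot, fingers, vision, workorder, recognise gives the robot as it stands. Calls block until the motion is done:
- robot.move_to(position, orientation): joint-space move of the TCP to a pose.
- robot.line_to(position, orientation=None, velocity=0.15, f_stop=None): straight line of the TCP; orientation=None keeps the orientation; velocity is the mean speed in m/s. With f_stop (N) it stops when the force on the tool has changed by that much, and returns True; else False.
- robot.move_j(angles): joint-space move.
- fingers.gripper_to(opening, force=None): opening from 0.0 (shut) to 1.0 (fully open); force is the grip in N (None keeps the last); returns when the fingers have stopped.
- robot.pause(seconds).
- robot.inverse_kinematics(position, orientation): joint angles nearest the present ones, or None.
- vision.grab_frame(name): name is "side" or "top" or "wrist"; returns the picture (384x512x3 uint8, red, green, blue); there is no depth.
- vision.calibration(name): a dict with "mtx" (3x3 intrinsics, pixels), "extrinsics" (4x4, takes a point from world to camera coordinates); the wrist camera has in their place "T_tool_cam" (4x4, takes a point from camera to tool coordinates, whose origin is the TCP and whose axes are the flange's). Camera axes: x right, y up, looking along -z (the intrinsics and any distortion apply to the point x, -y, -z); pixel columns grow to the right and rows downward; lengths in m; the calibration is good to about 2 mm. A picture is of the moment at which its call begins: read the wrist's pose just before it. calibration takes no time and is no camera call.
A pose or a line that the arm cannot do raises robot.PlanningError and nothing moves.
- workorder.close_job(): hands the job in; it is judged then, once.
Trained networks look in the newest picture that a camera, given by its name, has taken for a name from the list of things; names that differ only in an ending like _2 or _b are one class to them, and where a whole thing is asked for, a point or a joint stands for the part that bears it (a point fixed in the world has none). Each returns a list of dicts, best first, with "p" (0 to 1); they miss things now and then, are a little off and sometimes report something else, mostly with a low value. They report only what shows in the picture. A call takes as long as a camera call.
- recognise(label, camera): "rect" ([centre column, centre row, width, height] in pixels, round what is visible of it).
Readings, each from a call of its own:
- robot.current_time_s(): time.
- robot.current_joint_positions(): joint angles.
- robot.current_dq(): joint speeds.
- robot.current_joint_torque(): joint torques, N m.
- robot.current_tool_pos(): TCP position.
- robot.current_eef_rot(): TCP orientation.
- robot.current_contact_force(): force on the tool from outside, world axes, zero at the start.
- robot.current_torque(): the same for the moment, N m.
- robot.current_finger_gap(): opening from 0.0 (shut) to 1.0 (fully open).
- robot.current_gripper_force(): force on a finger pad.
Only numpy, scipy, OpenCV 4.12 (cv2) and the standard library are available. Lean on these libraries where they do the work, as an engineer would, in place of code of your own. Each camera call takes 0.05 s, during which the arm holds its last target. There are 200 camera calls.

## Working session

There is one attempt and no reset: what is moved stays moved. The work goes in short steps, each a Python script; the robot and the scene stay as the last script left them, time stands still between calls to the robot, and variables do not carry over. Pictures are saved under pics/ and viewed, at most 10 in all, crops included, and the job is handed in when it is done.

```bash
ls; mkdir -p pics; python3 - <<'E'
from station import robot, fingers, vision, workorder, recognise
import cv2, numpy as np
for c in("side","top"):
    im=vision.grab_frame(c); cv2.imwrite(f"pics/{c}0.png",im[:,:,::-1])
    k=vision.calibration(c); print(c,{a:(np.round(b,4).tolist() if hasattr(b,'__len__') else b) for a,b in k.items()})
    for n in("viewer","analyser","rider","quarter_wave","analyser_pointer","rider_line","analyser_tab","quarter_wave_tab","wipes_box","wash_bottle"):
        print(n,[(np.round(d["rect"],1).tolist(),round(d["p"],2)) for d in recognise(n,c)[:2]])
k=vision.calibration("wrist");print(k)
print(robot.current_time_s(),robot.current_eef_rot())
E
python3 -c "
import cv2
a=cv2.imread('pics/side0.png');b=cv2.imread('pics/top0.png')
import numpy as np
cv2.imwrite('pics/s0.png',cv2.resize(a,(768,576)));cv2.imwrite('pics/t0.png',cv2.resize(b,(768,576)))"
```

```text
pics
side {'mtx': [[378.9736, 0.0, 252.7985], [0.0, 378.9736, 192.5029], [0.0, 0.0, 1.0]], 'extrinsics': [[0.9446, -0.3283, -0.0007, -0.3329], [0.1458, 0.4175, 0.8969, -0.324], [-0.2941, -0.8473, 0.4422, -0.602], [0.0, 0.0, 0.0, 1.0]]}
viewer [([258.6, 208.7, 83.9, 103.2], 0.85)]
analyser [([252.5, 169.1, 44.8, 23.0], 0.76), ([262.1, 183.3, 35.5, 39.7], 0.57)]
rider []
quarter_wave [([260.5, 182.8, 39.0, 38.1], 0.64), ([246.3, 182.0, 11.5, 7.8], 0.15)]
analyser_pointer [([250.4, 169.5, 52.7, 28.4], 0.84)]
rider_line []
analyser_tab [([258.6, 218.7, 7.7, 10.2], 0.74), ([251.8, 169.3, 46.3, 26.8], 0.62)]
quarter_wave_tab [([262.8, 184.8, 37.4, 33.1], 0.63), ([250.8, 170.8, 43.3, 24.6], 0.57)]
wipes_box [([338.2, 303.6, 83.3, 74.2], 0.77)]
wash_bottle [([202.3, 173.4, 39.3, 63.8], 0.66)]
top {'mtx': [[472.6332, 0.0, 253.8789], [0.0, 472.6332, 188.8723], [0.0, 0.0, 1.0]], 'extrinsics': [[0.1664, -0.986, -0.0073, 0.2066], [0.8612, 0.1417, 0.4882, -0.5427], [-0.4804, -0.0875, 0.8727, -1.2928], [0.0, 0.0, 0.0, 1.0]]}
viewer [([243.1, 192.7, 73.1, 75.8], 0.62)]
analyser [([245.3, 190.0, 27.4
[... 349 characters left out ...]
ipes_box [([342.2, 211.7, 39.4, 44.7], 0.84), ([242.9, 189.9, 29.1, 37.9], 0.33)]
wash_bottle [([198.2, 269.5, 21.5, 21.7], 0.32)]
{'mtx': array([[321.84363261,   0.        , 261.44679516],
       [  0.        , 321.84363261, 184.8146035 ],
       [  0.        ,   0.        ,   1.        ]]), 'T_tool_cam': array([[-5.58005658e-04,  9.62083907e-01,  2.72753084e-01,
         6.92647864e-02],
       [ 9.99999818e-01,  4.74324461e-04,  3.72738686e-04,
        -1.03031281e-03],
       [ 2.29232431e-04,  2.72753243e-01, -9.62083996e-01,
        -1.26120083e-01],
       [ 0.00000000e+00,  0.00000000e+00,  0.00000000e+00,
         1.00000000e+00]])}
1.1 [1.79994872e+02 4.81128805e-04 1.59850581e+02]
```

View pics/s0.png

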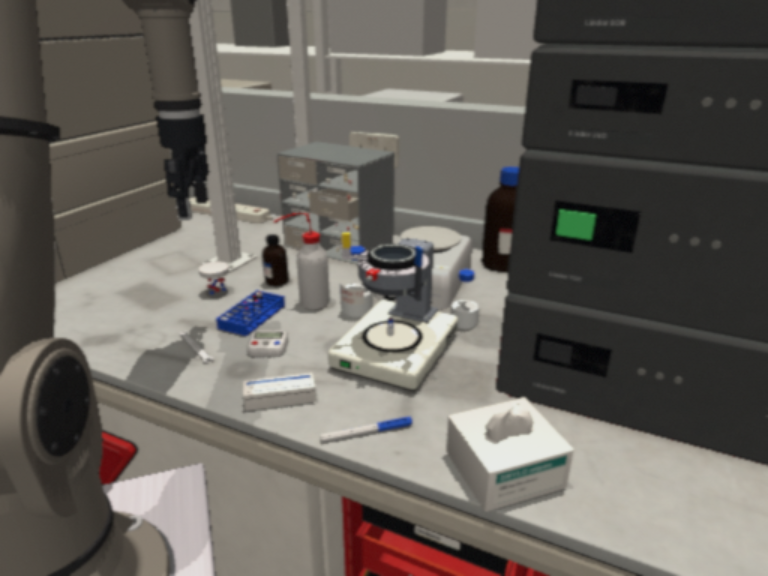

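View pics/t0.png

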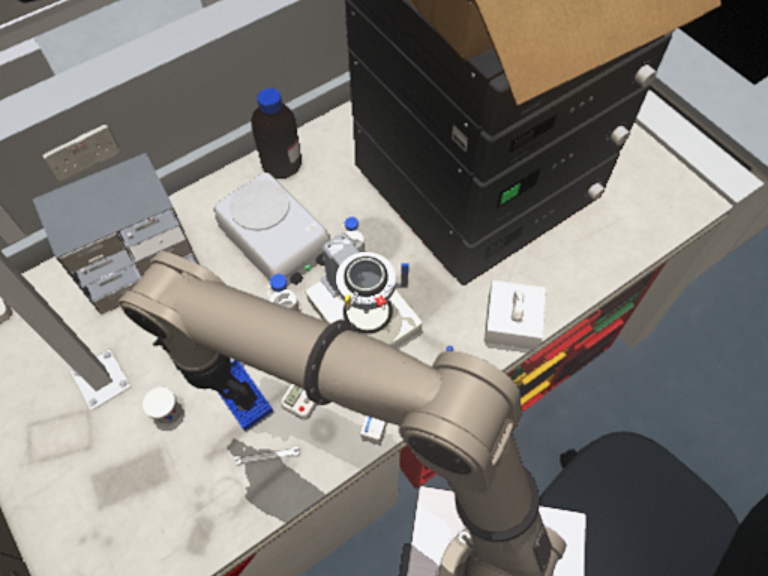

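```bash
cat > h.py <<'E'
from station import robot, fingers, vision, workorder, recognise
import cv2, numpy as np
from scipy.spatial.transform import Rotation as R
def cam(name):
    "K, T_world->cv camera (x right,y down,z ahead)"
    k=vision.calibration(name); F=np.diag([1,-1,-1,1.])
    if name=="wrist":
        T=np.eye(4); T[:3,:3]=R.from_euler('xyz',robot.current_eef_rot(),degrees=True).as_matrix(); T[:3,3]=robot.current_tool_pos()
        E=np.linalg.inv(T@k["T_tool_cam"])
    else: E=np.array(k["extrinsics"])
    return np.array(k["mtx"]),F@E
def atz(C,uv,z):
    K,E=C; uv=np.atleast_2d(np.array(uv,float))
    d=(E[:3,:3].T@np.linalg.inv(K)@np.c_[uv,np.ones(len(uv))].T).T
    o=-E[:3,:3].T@E[:3,3]
    return o+d*((z-o[2])/d[:,2])[:,None]
def tri(C1,a,C2,b):
    p=cv2.triangulatePoints(C1[0]@C1[1][:3],C2[0]@C2[1][:3],np.array(a,float),np.array(b,float)); return (p[:3]/p[3]).ravel()
def proj(C,P):
    p=C[0]@(C[1][:3,:3]@np.atleast_2d(P).T+C[1][:3,3:]); return (p[:2]/p[2]).T
def save(im,f,box=None,s=1.5):
    if box: im=im[box[1]:box[3],box[0]:box[2]]
    cv2.imwrite(f,cv2.resize(im[:,:,::-1],None,fx=s,fy=s,interpolation=cv2.INTER_CUBIC))
E
python3 - <<'E'
from h import *
T=cam("top");S=cam("side")
print("yellow",atz(T,[232,198],.236),"blue",atz(T,[269.5,176],.236),"head",atz(T,[243.5,184],.2),"rider",atz(T,[254,201],.191))
print("tri y",tri(T,[232,197],S,[231,156]),"blue",tri(T,[269.5,176],S,[280,166]),"head",tri(T,[243.5,184],S,[261,170]))
print("wipes",atz(T,[342,200],.1),"wash",atz(T,[198,265],.1))
a=cv2.imread('pics/side0.png')[:,:,::-1];b=cv2.imread('pics/top0.png')[:,:,::-1]
A=cv2.resize(a[140:260,200:320],(400,400),interpolation=2);B=cv2.resize(b[140:260,190:310],(400,400),interpolation=2)
save(np.hstack([A,B]),'pics/c0.png',s=1)
E
```

```text
yellow [[0.41117966 0.33887299 0.236     ]] blue [[0.49843916 0.24672707 0.236     ]] head [[0.4806742 0.3198462 0.2      ]] rider [[0.43513176 0.28120436 0.191     ]]
tri y [0.41555048 0.33987697 0.23325055] blue [0.50244741 0.24699482 0.23074883] head [0.4844624  0.32053278 0.1943843 ]
wipes [[0.52995245 0.02178081 0.1       ]] wash [[0.25053879 0.41441107 0.1       ]]
```

View pics/c0.png

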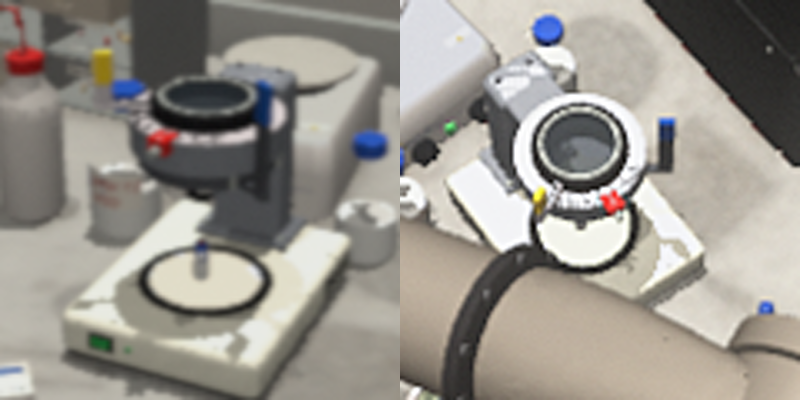

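```bash
cat > look.py <<'E'
from h import *
AX=np.array([.483,.320])
def look(tag,yaw=220,z=.30,d=.05):
    u=np.array([np.cos(np.radians(yaw)),np.sin(np.radians(yaw))])
    robot.move_to([*(AX-d*u),z],[180,0,yaw])
    C=cam("wrist"); im=vision.grab_frame("wrist"); cv2.imwrite(f"pics/{tag}_raw.png",im[:,:,::-1]); np.savez(f"pics/{tag}.npz",K=C[0],E=C[1])
    for n in("analyser_tab","analyser_pointer","rider","rider_line","quarter_wave_tab"):
        print(n,[(np.round(d["rect"],1).tolist(),round(d["p"],2)) for d in recognise(n,"wrist")[:2]])
    return C,im
E
python3 - <<'E'
from look import *
fingers.gripper_to(0.0)
print(robot.tip_reach,robot.inverse_kinematics([.52,.36,.3],[180,0,220]))
C,im=look("w1"); save(im,"pics/w1.png")
print(proj(C,[[*AX,.2]]),robot.current_time_s(),robot.current_joint_positions(),robot.current_tool_pos())
E
```

```text
0.017 [-37.98957249  26.96350901   2.89088867  66.30118249  -1.31244432
  86.76563063  94.66157454]
analyser_tab [([290.2, 115.7, 188.9, 143.5], 0.78)]
analyser_pointer [([288.9, 113.2, 188.8, 141.3], 0.71)]
rider [([261.8, 30.4, 26.2, 45.2], 0.89), ([35.0, 20.1, 70.1, 40.1], 0.52)]
rider_line [([258.4, 31.9, 26.7, 35.7], 0.75), ([292.0, 116.4, 187.7, 147.5], 0.28)]
quarter_wave_tab [([158.8, 70.2, 65.3, 29.5], 0.82)]
[[259.6628013  123.82569515]] 3.6667 [-37.61202944  26.50853843   3.18369219  66.99303474  -1.43616926
  86.53663804  95.39647792] [0.52073936 0.35281333 0.30001467]
```

View pics/w1.png

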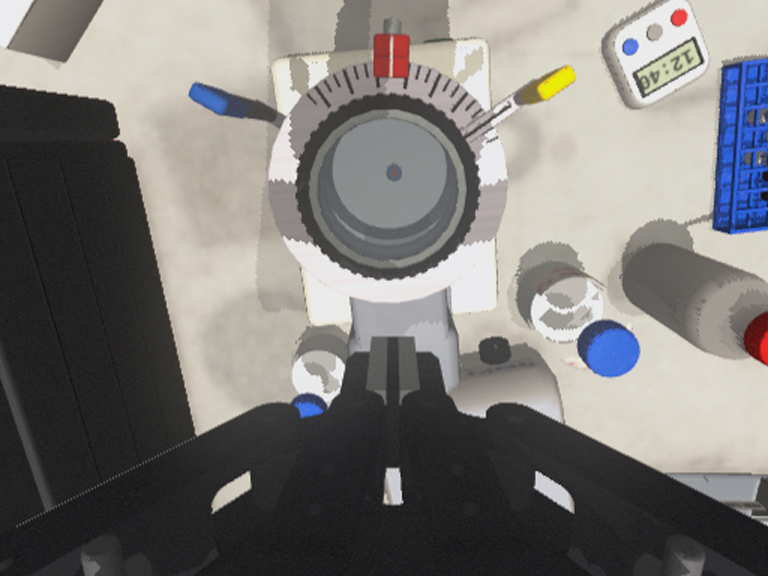

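```bash
python3 - <<'E'
from h import *
d=np.load("pics/w1.npz");C=(d["K"],d["E"])
im=cv2.imread("pics/w1_raw.png"); hsv=cv2.cvtColor(im,cv2.COLOR_BGR2HSV)
def cen(lo,hi,box):
    m=cv2.inRange(hsv,lo,hi); k=np.zeros_like(m); k[box[1]:box[3],box[0]:box[2]]=255
    y,x=np.nonzero(m&k); r=cv2.minAreaRect(np.c_[x,y].astype(np.float32)); return r
for n,lo,hi,b,z in(("yel",(20,120,120),(35,255,255),(340,30,400,80),.236),("blue",(100,140,60),(120,255,255),(115,45,170,85),.236),("red",(0,140,90),(10,255,255),(240,10,285,60),.191)):
    r=cen(lo,hi,b); p=atz(C,r[0],z)[0]; v=p[:2]-[.483,.32]; print(n,r,p,np.hypot(*v),np.degrees(np.arctan2(v[1],v[0])))
# ring centre: analyser dark ring outer z=.2
print("axis",atz(C,[[260,124.7]],.2))
print("box corners", atz(C,np.array([[275,58],[490,40]])/1.5,.0435))
save(cv2.imread("pics/w1_raw.png")[:,:,::-1],"pics/w1c.png",(100,0,400,200),2.6)
E
```

```text
yel ((365.9230651855469, 56.88460922241211), (13.590153694152832, 37.71961212158203), 56.30992889404297) [0.41482227 0.33953377 0.236     ] 0.07092087505343281 164.01232871262044
blue ((138.36923217773438, 65.35385131835938), (26.29536247253418, 10.418915748596191), 29.744882583618164) [0.49925312 0.24598971 0.236     ] 0.07577391795100571 -77.61410174075908
red ((260.4661560058594, 36.609230041503906), (22.742708206176758, 27.90142059326172), 3.1798300743103027) [0.43903728 0.28378674 0.191     ] 0.05695718682715883 -140.52081128828215
axis [[0.48330756 0.32056289 0.2       ]]
box corners [[0.47740049 0.20537494 0.0435    ]
 [0.36766562 0.31719258 0.0435    ]]
```

View pics/w1c.png

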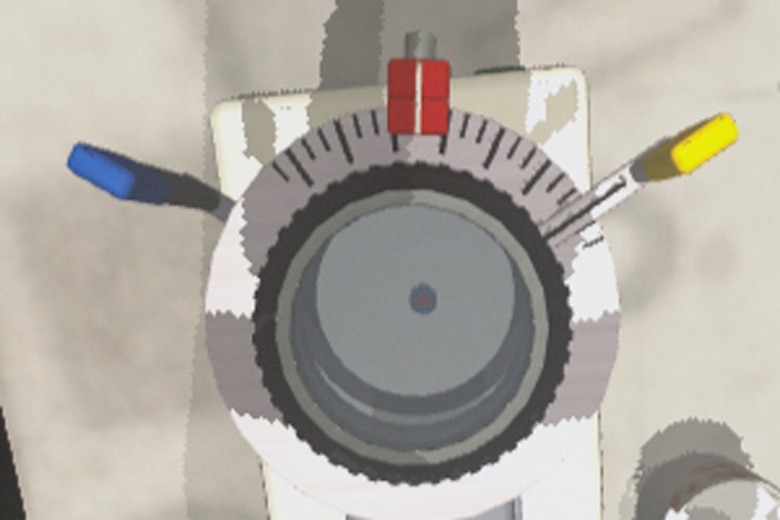

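```bash
cat > push.py <<'E'
from look import *
AX=np.array([.4833,.3206]); Z=.228
def pose(th,s,r=.076):
    t=np.radians(th); e=np.array([np.cos(t),np.sin(t)]); n=np.array([-e[1],e[0]])
    return AX+r*e-s*n, n
def goto(th,s,z,flip,v=.15,line=True,f=None):
    p,n=pose(th,s); o=[180,0,th+180+flip]; o[2]=(o[2]+180)%360-180
    return robot.line_to([*p,z],o,velocity=v,f_stop=f) if line else robot.move_to([*p,z],o)
def tang(th):
    return float(np.dot(robot.current_contact_force()[:2],pose(th,0)[1]))
E
python3 - <<'E'
from push import *
th0=-77.6
goto(th0,.04,.30,0,line=False); goto(th0,.04,Z,0)
f0=tang(th0); print("free",f0,robot.current_contact_force(),robot.current_time_s())
hit=goto(th0,.017,Z,0,v=.05,f=5); print(hit,tang(th0)-f0)
for th in np.arange(th0+4,-26,4):
    hit=goto(th,.017,Z,0,v=.05,f=6); f=tang(th); print(round(th,1),hit,round(f,2),round(robot.current_time_s(),1))
    if hit or abs(f)>8: break
p=robot.current_tool_pos();print(p)
C=cam("wrist"); im=vision.grab_frame("wrist"); save(im,"pics/b1.png")
print(recognise("quarter_wave_tab","wrist")[:1])
E
```

```text
free -0.2755526461420456 [-0.35801446  0.34512326  0.75474861] 5.9417
False 0.1114170320411248
-73.6 False -0.33 6.8
-69.6 False -0.28 7.1
-65.6 False -0.42 7.3
-61.6 False -0.83 7.6
-57.6 False 0.27 7.8
-53.6 False -0.05 8.1
-49.6 False -0.21 8.4
-45.6 False -0.06 8.6
-41.6 False -0.34 8.9
-37.6 False 0.98 9.1
-33.6 True -0.89 9.3
[0.53372424 0.25977643 0.22718591]
[{'rect': [300.6, 234.1, 28.7, 78.8], 'p': 0.76}]
```

View pics/b1.png

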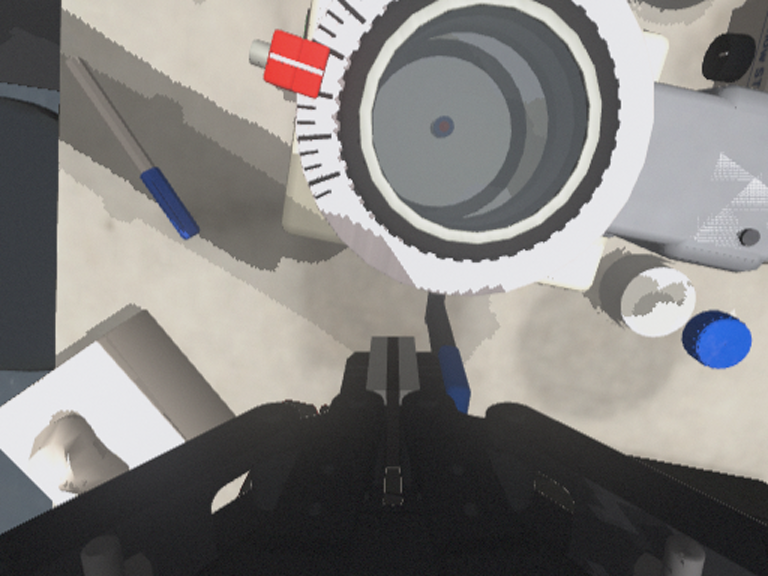

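```bash
python3 - <<'E'
from push import *
print(robot.current_contact_force(),tang(-36))
for th in (-34,-32,-30):
    h=goto(th,.017,Z,0,v=.02,f=12); p=np.array(robot.current_tool_pos()[:2])-AX
    print(th,h,tang(th),np.degrees(np.arctan2(p[1],p[0]))+np.degrees(np.arctan(.017/.076)))
    if h or abs(tang(th))>8: break
th=-38
# back off and look
goto(th,.035,Z,0); goto(th,.035,.30,0)
C,im=look("w2"); save(im,"pics/w2.png")
hsv=cv2.cvtColor(im,cv2.COLOR_RGB2HSV); m=cv2.inRange(hsv,(100,140,60),(120,255,255))
n,l,st,ce=cv2.connectedComponentsWithStats(m)
for i in range(1,n):
    if st[i,4]>60:
        v=atz(C,ce[i],.236)[0][:2]-AX; print(ce[i],st[i,4],np.hypot(*v),np.degrees(np.arctan2(v[1],v[0])))
print(robot.current_time_s())
E
```

```text
[ 0.20390795 -1.00564893  0.67969141] -0.6937329913107247
-34 False -8.401711387897704 -37.3392938709368
analyser_tab [([293.2, 116.8, 190.7, 144.5], 0.92), ([256.6, 136.3, 261.5, 252.2], 0.16)]
analyser_pointer [([292.9, 115.3, 188.7, 142.7], 0.74), ([36.5, 21.6, 70.1, 41.8], 0.66)]
rider [([265.8, 34.0, 23.9, 39.7], 0.59)]
rider_line [([263.6, 34.9, 26.1, 40.5], 0.62)]
quarter_wave_tab [([155.2, 150.9, 59.5, 31.9], 0.87), ([266.2, 31.6, 26.1, 44.5], 0.41)]
[422.27941176  31.17647059] 68 0.1009013889035658 162.02084268748828
[495.79938931 100.08519084] 3275 0.13326099716258583 137.54675105755624
[135.96634615 158.23076923] 208 0.07778109476119169 -38.40650280104769
[411.45044053 235.21035242] 908 0.11521826600765908 95.1037906773873
[206.61417323 272.94488189] 127 0.10018892763689849 17.89100361125609
12.15
```

View pics/w2.png

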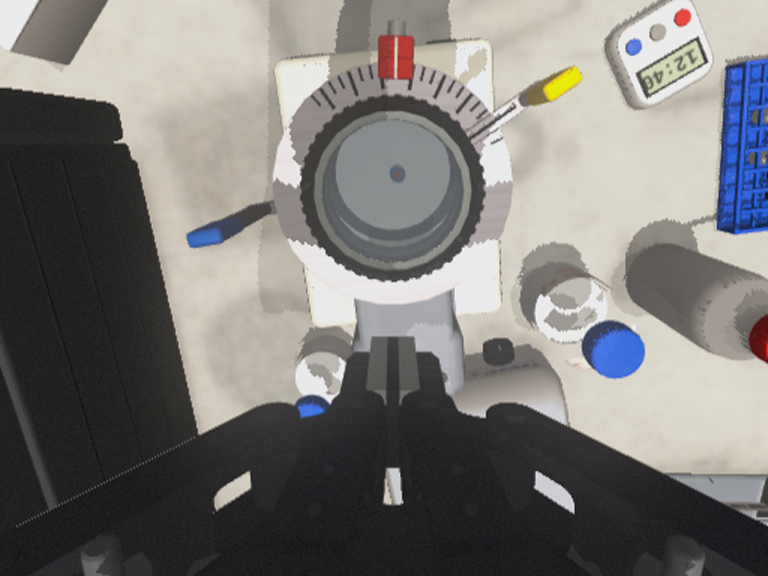

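```bash
python3 - <<'E'
from push import *
th0=164
goto(th0-2,.04,.30,180,line=False); goto(th0-2,.04,Z,180); print(robot.current_contact_force())
goto(th0,.02,Z,180,v=.05,f=6)
for th in [*np.arange(th0+4,211,5),211]:
    h=goto(th,.017,Z,180,v=.04,f=8)
    if h: print("hit",th,tang(th)); break
goto(th,.030,Z,180); goto(th,.030,.30,180)
C,im=look("w3"); save(im,"pics/w3.png",(180,0,340,120),4.8)
print(th,robot.current_time_s())
E
```

```text
[-0.49121789 -0.44415852  0.48883862]
analyser_tab [([262.3, 95.1, 128.2, 190.2], 0.84)]
analyser_pointer []
rider [([261.6, 34.1, 22.4, 42.7], 0.6)]
rider_line [([259.5, 32.2, 23.0, 37.6], 0.75)]
quarter_wave_tab [([153.3, 150.9, 61.7, 32.4], 0.8)]
211 19.325
```

View pics/w3.png

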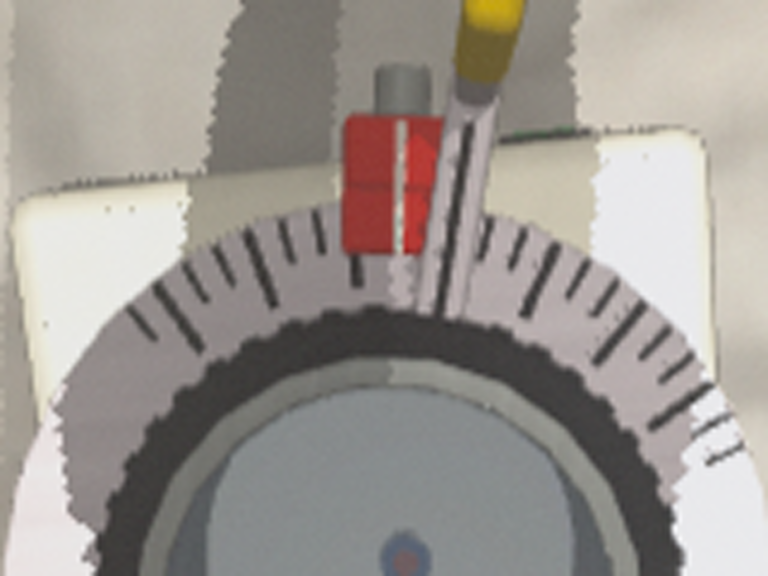

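```bash
cat > meas.py <<'E'
from push import *
def ang(C,pts,z):
    P=atz(C,np.array(pts)/4.8+[180,0],z)[:,:2]-AX
    d=P[0]-P[-1]
    return np.round(np.hypot(*P.T),4),np.degrees(np.arctan2(P[:,1],P[:,0]))%360,np.degrees(np.arctan2(d[1],d[0]))%360
E
python3 - <<'E'
from meas import *
d=np.load("pics/w3.npz");C=(d["K"],d["E"])
print(ang(C,[(401,120),(400.5,185),(400,250)],.191)); print(ang(C,[(469,125),(455,220),(440,315)],.197))
E
```

```text
(array([0.0655, 0.0572, 0.0488]), array([219.33592908, 219.30713156, 219.26770379]), np.float64(219.53600365279362))
(array([0.0645, 0.0525, 0.0402]), array([211.21738942, 211.15203726, 211.23878757]), np.float64(211.18193767675808))
```

```bash
python3 - <<'E'
from push import *
goto(211,.030,.30,180,line=False); goto(211,.030,Z,180)
for th in (211,214,217,219.1): 
    if goto(th,.017,Z,180,v=.03,f=8): print("hit",th)
goto(th,.030,Z,180,v=.05); goto(th,.030,.30,180)
C,im=look("w4"); save(im,"pics/w4.png",(180,0,340,120),4.8)
print(robot.current_time_s())
E
```

```text
analyser_tab [([260.1, 95.8, 124.2, 187.6], 0.85)]
analyser_pointer [([261.4, 94.5, 125.8, 189.0], 0.56)]
rider [([266.2, 38.6, 24.6, 33.9], 0.92)]
rider_line [([262.2, 39.2, 23.0, 23.4], 0.59)]
quarter_wave_tab [([154.4, 150.9, 61.5, 30.2], 0.78), ([260.2, 97.3, 123.4, 189.0], 0.17)]
23.8583
```

View pics/w4.png

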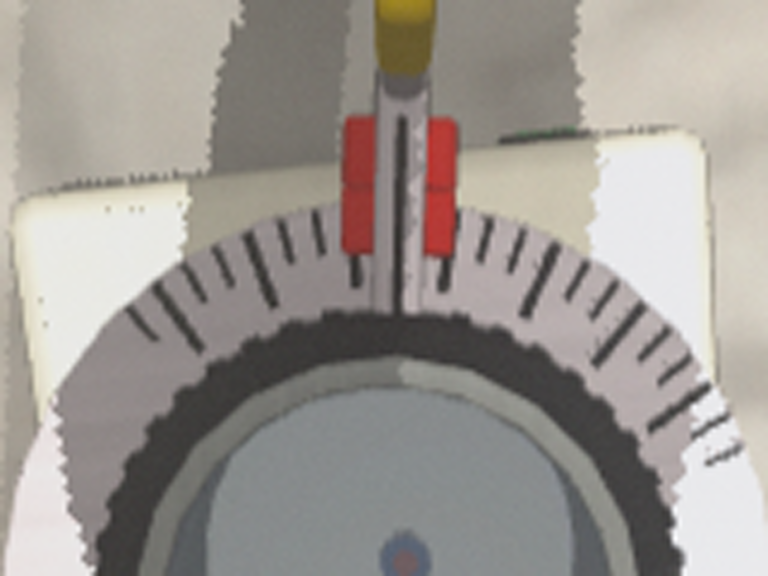

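```bash
python3 - <<'E'
from meas import *
d=np.load("pics/w4.npz");C=(d["K"],d["E"])
print(ang(C,[(400.5,125),(399,245)],.191)); print(ang(C,[(402.5,122),(400,220),(398,312)],.197))
im=cv2.imread("pics/w4_raw.png")[:,180:340]; b=cv2.resize(im,None,fx=4.8,fy=4.8,interpolation=cv2.INTER_CUBIC)
hsv=cv2.cvtColor(b,cv2.COLOR_BGR2HSV); m=cv2.inRange(hsv,(0,150,90),(8,255,255))|cv2.inRange(hsv,(172,150,90),(180,255,255))
g=b.mean(2)
for y in (135,160,215,235):
    x=np.nonzero(m[y])[0]; w=np.clip(130-g[y,385:420],0,None); print(y,x.min(),x.max(),(x.min()+x.max())/2,(w*np.arange(385,420)).sum()/w.sum())
E
```

```text
(array([0.0649, 0.0496]), array([219.34473096, 219.3731193 ]), np.float64(219.25325527373926))
(array([0.0642, 0.052 , 0.0402]), array([219.12846252, 219.28608031, 219.46124319]), np.float64(218.57057731011355))
135 347 454 400.5 401.2073005858495
160 347 453 400.0 400.69379532634974
215 344 454 399.0 398.69603729603733
235 344 452 398.0 398.4339378238342
```

```bash
python3 - <<'E'
from h import *
p=robot.current_tool_pos(); robot.line_to([p[0],p[1],.36])
robot.move_to([.189,.516,.33],[180,0,160])
robot.pause(.5); print(robot.current_time_s(),robot.current_contact_force()); print(workorder.close_job())
E
```

```text
26.4 [ 0.57563722  0.14127553 -0.32882591]
the job is handed in; nothing more can be done
None
```

I pushed the quarter-wave lever against its end stop, then set the analyser lever to within about 0.2° of the rider line. I moved the hand clear and handed the job in at 26 s.

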